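# Line up the vase set by size for banding

## Task

The four biscuit vases of this set are to be banded one after another, in order of size. Stand each upright in the middle of its own plaster bat on the ware board, the smallest on the bat next to the banding wheel and so on in order of size to the largest at the far end. Set them down gently without knocking any over, and leave the brush pot, the colour jar and the bench brush where they are.

Things in the scene. Friction and masses are not known exactly. Their poses are not given: they have to be found in the camera images.
- vase_1_center (a point): the smallest of four loose terracotta-coloured biscuit-fired bottle vases (round belly, straight round neck, open mouth): 78 mm tall, belly 50 mm across (widest about 22 mm up), flat foot 36 mm across, neck 24 mm across over its top 30 mm, about 90 g. Point on its axis half-way up (39 mm above the foot); z up the axis. It can be taken by the neck from above.
- vase_2_center (a point): the second smallest of four loose terracotta-coloured biscuit-fired bottle vases (round belly, straight round neck, open mouth): 98 mm tall, belly 60 mm across (widest about 30 mm up), flat foot 42 mm across, neck 28 mm across over its top 34 mm, about 150 g. Point on its axis half-way up (49 mm above the foot); z up the axis. It can be taken by the neck from above.
- vase_3_center (a point): the second largest of four loose terracotta-coloured biscuit-fired bottle vases (round belly, straight round neck, open mouth): 120 mm tall, belly 70 mm across (widest about 40 mm up), flat foot 48 mm across, neck 32 mm across over its top 38 mm, about 240 g. Point on its axis half-way up (60 mm above the foot); z up the axis. It can be taken by the neck from above.
- vase_4_center (a point): the largest of four loose terracotta-coloured biscuit-fired bottle vases (round belly, straight round neck, open mouth): 144 mm tall, belly 80 mm across (widest about 50 mm up), flat foot 56 mm across, neck 36 mm across over its top 42 mm, about 360 g. Point on its axis half-way up (72 mm above the foot); z up the axis. It can be taken by the neck from above.
- bat_a: one of four identical round white plaster bats fixed in a straight row on the dark ware board, 112 mm centre to centre; which of the four stands where in the row differs each time. 98 mm across, 12 mm thick, with an 18 mm hole through the middle. Origin at the centre of its underside, which lies 20 mm above the bench; its top, where a vase stands, is 12 mm above the origin.
- bat_b: one of four identical round white plaster bats fixed in a straight row on the dark ware board, 112 mm centre to centre; which of the four stands where in the row differs each time. 98 mm across, 12 mm thick, with an 18 mm hole through the middle. Origin at the centre of its underside, which lies 20 mm above the bench; its top, where a vase stands, is 12 mm above the origin.
- bat_c: one of four identical round white plaster bats fixed in a straight row on the dark ware board, 112 mm centre to centre; which of the four stands where in the row differs each time. 98 mm across, 12 mm thick, with an 18 mm hole through the middle. Origin at the centre of its underside, which lies 20 mm above the bench; its top, where a vase stands, is 12 mm above the origin.
- bat_d: one of four identical round white plaster bats fixed in a straight row on the dark ware board, 112 mm centre to centre; which of the four stands where in the row differs each time. 98 mm across, 12 mm thick, with an 18 mm hole through the middle. Origin at the centre of its underside, which lies 20 mm above the bench; its top, where a vase stands, is 12 mm above the origin.
- banding_wheel: the banding wheel (potter's turntable, fixed): dark round steel head 160 mm across on a green foot, 67 mm high. Stands in line with the row of bats, just beyond one end or the other, about 160 mm from the nearest bat's centre. Origin at the centre of its underside, on the bench.
- brush_pot: a loose white pot 76 mm across and 85 mm high with three brushes standing in it, up to 165 mm high, beyond the other end of the row. Origin at the centre of its underside. To be left alone.
- colour_jar: a loose white jar with a blue lid, 60 mm across and 75 mm high, on the bench at the left. Origin at the centre of its underside. To be left alone.
- bench_brush: a loose wooden bench brush lying bristles up, about 180 mm long (along its x) and 40 mm high, on the bench at the right. Origin under its middle. To be left alone.
Not all that is in view belongs to the job. What is shaped like the part that bears vase_2_center but yellow is not meant.

How it is judged:
By the outcome, as a careful person would: the job done as asked, in the order asked, and still so for the second after the job is handed in, with the robot touching nothing.
It also fails if it takes over 96 s, if anything falls off the work surface, if the arm or the gripper's body presses on something with over 40 N, if the wrist force passes 120 N, or if a joint passes its speed limit or range.

## Robot

A 6-joint arm with a two-finger parallel gripper is mounted at the origin on the work surface. World frame = base frame: x ahead of the robot, y to its left, z up, the work surface at z = 0. Lengths are in mm, angles in rad, forces in N, time in s.
With the tool pointing down it reaches from about 300 to 775 mm from the base axis. Payload 14.6 kg.
Tool frame: the origin (TCP) lies midway between the tips of the shut fingers; the grasp point (between the pads) lies 19 mm behind it; z points along the fingers, y is the direction in which the jaws open and shut (so a half turn about z gives the same grasp; the last joint's range is limited). The gripper opens to 94 mm and grips with 3 to 60 N. Pads are 16 mm wide; open, the fingers measure 119 mm over their backs; the gripper's body (75 mm by 177 mm) begins 78 mm behind the grasp point.
Start: joints at [-1.303, 0.3, 1.521, -0, 1.321, -0.067], TCP at [180.712, -519.454, 205.446] pointing down, gripper open.
Joint ranges: [-3.03, 3.03], [-0.79, 2.21], [0.23, 2.52], [-1.04, 4.18], [0, 3.07], [-2.55, 2.55]. Speed limits (rad/s): [2.22, 2.22, 2.57, 3.14, 3.14, 3.14].

## Interface

Orientations are given as [roll, pitch, yaw] about the fixed x, y, z axes, in that order (R = Rz(yaw) Ry(pitch) Rx(roll)).
In Python, from cell import manip, camera gives the robot as it stands. The module is installed in compiled form; this text tells all that it offers.
- The arm moves only by the tool jog_arm, never from a script. Its argument "commands" is a list of rows, each a list of 7 numbers: the shift along the world's x, y, z in units of 1 m (1.0 is 1 m), then the turn, a rotation vector about the world's x, y, z in units of 120 degrees (1.0 is 120 degrees), then the opening, from 0 (shut) to 1 (fully open). In form: [[x, y, z, ax, ay, az, grip], ...]. A call has exactly 10 rows; each row is the pose to reach, as a shift and turn from the pose commanded when the call began; what a row does not reach only later rows make up. A row lasts 1/8 s, in which the tool goes at most 62.5 mm and 10.7 degrees, less where a joint would pass 70% of its speed; a pose out of reach is approached as far as the arm can. A call with a number of a shift or a turn outside -1 to 1 is refused whole. A call with a gripper value outside its range is refused whole. The fingers move at their own pace and stop on an object; "grip_force" is the grip in N (left out, the last holds). Time passes only in rows, so rows that repeat a pose let the fingers close, or fill a call up. It gives the time, the measured TCP pose, the force and the opening at its end, in the units of the state.
- manip.read_state(): the state, without advancing time (a new reading comes with each control period).
- camera(name): name is "scene" or "top" or "wrist"; returns a dict with "pixels" (420x560x3 uint8, blue, green, red), "vertical_fov" (degrees; the focal length in pixels is half the picture's height over the tangent of half this angle, whatever the lens; pixels are square), "cx", "cy" (the principal point, pixels), "rvec" (rotation vector, rad) and "tvec" (3), from world to camera coordinates, as OpenCV has them. Camera axes: x right, y down, z forward; pixel columns grow to the right and rows downward; lengths in mm; the calibration is good to about 2 mm. A picture is of the moment at which its call begins. There is no depth.
- manip.sign_off(): hands the job in, once; it reports no verdict.
The state is a dict: "clock": time; "joints": joint angles; "qd": joint speeds; "effort": joint torques, N m; "eef_pos": TCP position; "eef_rot": TCP orientation; "wrist_force": force on the tool from outside, world axes, zero at the start; "moment": the same for the moment, N m; "finger_gap": finger opening in mm.
Only numpy, scipy, OpenCV 4.12 (cv2) and the standard library are available. Lean on these libraries where they do the work, as an engineer would, in place of code of your own. Each camera call takes 0.05 s, during which the arm holds its last target.

## Working session

There is one attempt and no reset: what is moved stays moved. The work goes in short steps, Python scripts to look and compute and a tool call to move; the robot and the scene stay as the last step left them, time stands still between calls to the robot, and variables do not carry over. Pictures are saved under pics/ and viewed, and the job is handed in when it is done.

Besides the shell and the picture viewer there is one more tool, called after "Emit:" by a JSON object that holds its "name" and its "arguments", one argument or row to a line. jog_arm: Moves the arm, as the interface text tells. Its arguments: {"type":"object","properties":{"commands":{"type":"array","items":{"type":"array","items":{"type":"number"}}},"grip_force":{"type":"number"}},"required":["commands"]}

```bash
mkdir -p pics
cat > h.py <<'E'
import numpy as np, cv2
from cell import manip, camera
def cam(n,save=None):
    c=camera(n)
    if save: cv2.imwrite('pics/'+save,c['pixels'])
    return c
def proj(c,P):
    f=210/np.tan(np.radians(c['vertical_fov'])/2)
    R=cv2.Rodrigues(np.array(c['rvec'],float))[0]
    p=np.atleast_2d(P)@R.T+np.array(c['tvec'],float).ravel()
    return np.c_[c['cx']+f*p[:,0]/p[:,2],c['cy']+f*p[:,1]/p[:,2]]
def back(c,u,v,z):
    f=210/np.tan(np.radians(c['vertical_fov'])/2)
    R=cv2.Rodrigues(np.array(c['rvec'],float))[0];t=np.array(c['tvec'],float).ravel()
    o=-R.T@t; d=R.T@np.array([(u-c['cx'])/f,(v-c['cy'])/f,1])
    return o+d*(z-o[2])/d[2]
E
python3 - <<'E'
from h import *
import pickle
D={}
for n in ['scene','top','wrist']:
    c=cam(n,n+'0.png');D[n]=c
    R=cv2.Rodrigues(np.array(c['rvec'],float))[0];print(n,c['vertical_fov'],c['cx'],c['cy'],-R.T@np.array(c['tvec']).ravel())
pickle.dump(D,open('d0.pkl','wb'))
print(manip.read_state())
E
```

```text
scene 46.660993779853285 277.1785324406337 214.28909531823666 [1285.08861553   10.78349769  849.35028656]
top 42.13625689884246 282.40897968660954 212.92992307779045 [ 357.53235726    8.86412828 1450.1720925 ]
wrist 63.42796778483604 276.1758130514934 204.6154018440823 [ 246.82479907 -495.96380087  383.68580378]
{'clock': 0.15, 'joints': array([-1.30261829e+00,  3.00327982e-01,  1.52139913e+00,  8.20988502e-06,
        1.32073925e+00, -6.66013785e-02]), 'qd': array([-8.79847120e-04, -1.06256209e-03, -1.41433744e-03,  8.55391087e-05,
       -8.99510802e-04, -3.55407222e-04]), 'effort': array([ 9.86774353e-05, -5.31963015e+01, -3.52823102e+01,  7.08053936e-02,
        2.35693285e-02, -7.83346491e-05]), 'eef_pos': array([ 180.65528355, -519.27779771,  205.04182209]), 'eef_rot': array([-3.14072142e+00, -6.60818452e-05,  3.34777354e-01]), 'wrist_force': array([-0.13199394,  0.76494099, -0.0138799 ]), 'moment': array([-0.00065   , -0.00716385,  0.00028025]), 'finger_gap': 93.56284726568249}
```

View pics/scene0.png

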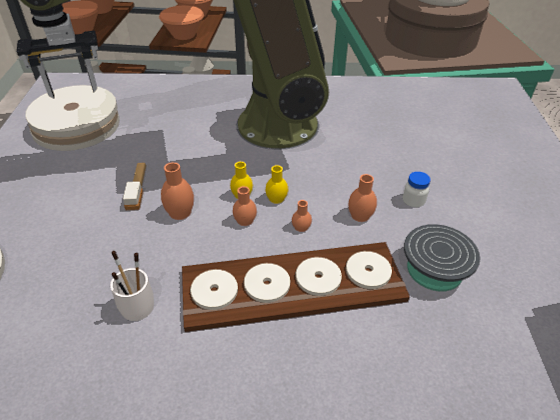

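View pics/top0.png

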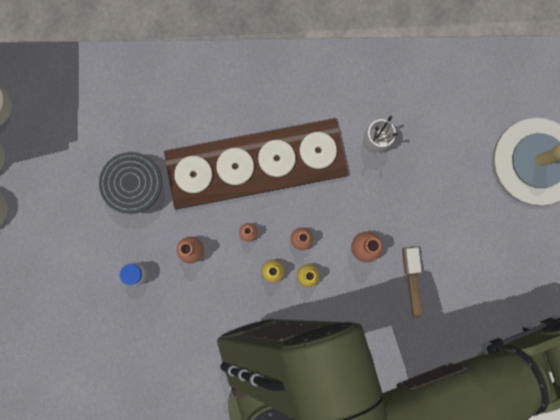

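View pics/wrist0.png

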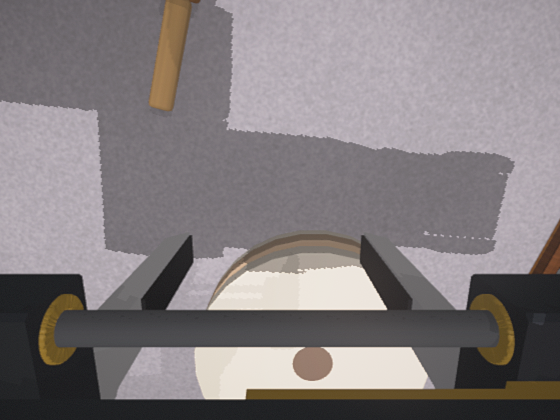

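Run:
```python
import cv2
t=cv2.imread('pics/top0.png');s=cv2.imread('pics/scene0.png')
cv2.imwrite('pics/t1.png',cv2.resize(t[125:295,150:410],None,fx=3,fy=3,interpolation=cv2.INTER_CUBIC))
cv2.imwrite('pics/s1.png',cv2.resize(s[150:330,150:420],None,fx=2.9,fy=2.9,interpolation=cv2.INTER_CUBIC))
```

```text
(no output)
```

View pics/t1.png

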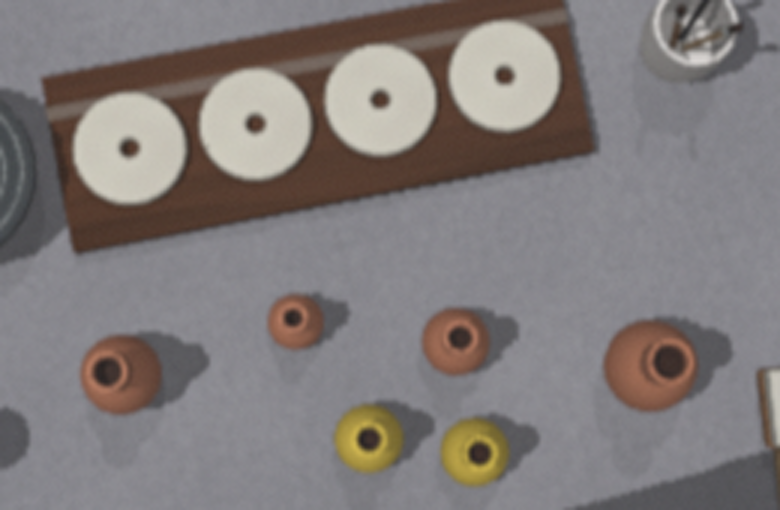

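View pics/s1.png

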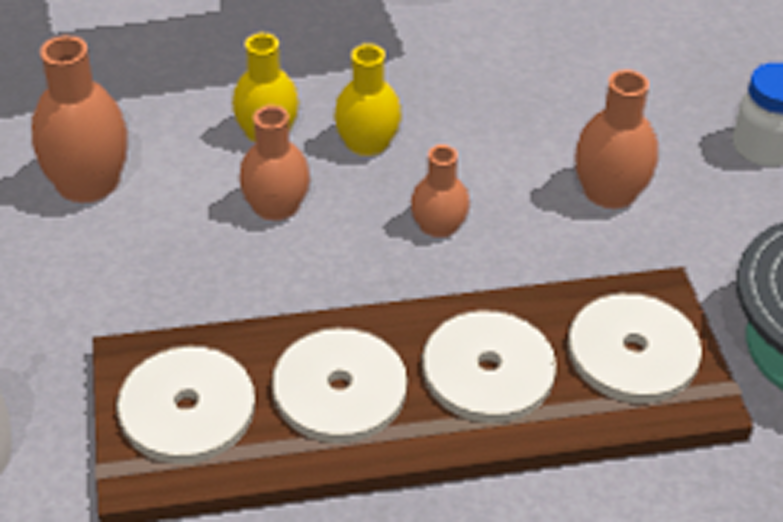

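The top crop shows terracotta mouths at full-picture pixels v1 (247,231), v2 (303,238), v3 (186,249), v4 (373,245). Two yellow vases at (273,271) and (310,276) are the same shape as vase 2, but they are decoys. The terracotta one at (303,238) fits vase 2. The wheel is at the left (130,182), so the leftmost bat (193,174) takes the smallest vase.

Run:
```python
from h import *
import pickle
D=pickle.load(open('d0.pkl','rb'));T=D['top'];S=D['scene']
h=[78,98,120,144]
tm=[(292,317),(460,338),(108,371),(669,361)]
sm=[(442,154),(272,115),(628,80),(65,48)]
R=[.5/3-.5]*1
for i in range(4):
    u,v=tm[i]; a=back(T,150+(u+.5)/3-.5,125+(v+.5)/3-.5,h[i])
    u,v=sm[i]; b=back(S,150+(u+.5)/2.9-.5,150+(v+.5)/2.9-.5,h[i])
    print('v',i+1,a.round(1),b.round(1))
tb=[(130,148),(256,124),(380,99),(505,76)]
sb=[(635,342),(490,360),(341,380),(186,399)]
# bat outlines by ellipse fit on white
for i in range(4):
    u,v=tb[i]; a=back(T,150+(u+.5)/3-.5,125+(v+.5)/3-.5,32)
    u,v=sb[i]; b=back(S,150+(u+.5)/2.9-.5,150+(v+.5)/2.9-.5,32)
    print('b',i+1,a.round(1),b.round(1))
for n,u,v,z in [('wheel',131,182,67),('jar',131,274,75)]: print(n,back(T,u,v,z))
for u,v in [(273,271),(310,276)]: print('yel',back(T,u,v,98).round(0))
px=T['pixels'].astype(int); m=((px.min(2)>150)).astype(np.uint8)
m[:,:160]=0;m[:,350:]=0
n,l,st,ce=cv2.connectedComponentsWithStats(m)
for k in range(1,n):
    if st[k,4]>400: print('blob',st[k],ce[k],back(T,*ce[k],32).round(1))
```

```text
v 1 [446.7  63.7  78. ] [444.8  64.1  78. ]
v 2 [425.2 -75.7  98. ] [422.7 -73.8  98. ]
v 3 [403.3 211.3 120. ] [399. 214. 120.]
v 4 [ 401. -240.  144.] [ 397.4 -239.1  144. ]
b 1 [600.5 204.6  32. ] [600.4 207.   32. ]
b 2 [619.8  94.4  32. ] [619.6  97.3  32. ]
b 3 [640.2 -14.8  32. ] [640.3 -12.5  32. ]
b 4 [ 658.9 -125.5   32. ] [ 659.5 -123.8   32. ]
wheel [576.72038086 357.24294646  67.        ]
jar [343.83077898 354.15920707  75.        ]
yel [344.   0.  98.]
yel [329. -91.  98.]
blob [300 132  36  36 974] [317.59137577 149.66427105] [ 659.8 -124.4   32. ]
blob [259 140  36  36 976] [276.2817623  157.72848361] [640.1 -14.6  32. ]
blob [217 148  36  36 983] [234.55747711 165.68158698] [620.7  95.6  32. ]
blob [175 156  36  36 993] [192.55387714 173.77442095] [601.1 205.8  32. ]
```

Emit:
{"name": "jog_arm", "arguments": {
  "commands": [
    [0.265,0.583,0.01,0,0,0,0.8],
    [0.265,0.583,0.01,0,0,0,0.8],
    [0.265,0.583,0.01,0,0,0,0.8],
    [0.265,0.583,0.01,0,0,0,0.8],
    [0.265,0.583,0.01,0,0,0,0.8],
    [0.265,0.583,0.01,0,0,0,0.8],
    [0.265,0.583,0.01,0,0,0,0.8],
    [0.265,0.583,0.01,0,0,0,0.8],
    [0.265,0.583,0.01,0,0,0,0.8],
    [0.265,0.583,0.01,0,0,0,0.8]
  ],
  "grip_force": 15
}}

```text
clock: 1.4
eef_pos: [439.7, 51.6, 215.3]
eef_rot: [3.141, -0.0, 0.335]
wrist_force: [0.7, -0.7, -0.3]
finger_gap: 75.4
```

Run:
```python
from h import *
import pickle
c=cam('wrist','w1.png');c=cam('wrist','w1.png');pickle.dump(c,open('w1.pkl','wb'))
s=manip.read_state();print(s['eef_pos'],s['qd'].round(3),s['clock'],s['joints'])
```

```text
[440.2188222   53.79567287 214.88880072] [-0.107 -0.042  0.056 -0.02   0.006 -0.106] 1.5 [3.85818978e-02 5.15981240e-02 1.79046204e+00 6.72544911e-04
 1.29986187e+00 1.26892259e+00]
```

View pics/w1.png

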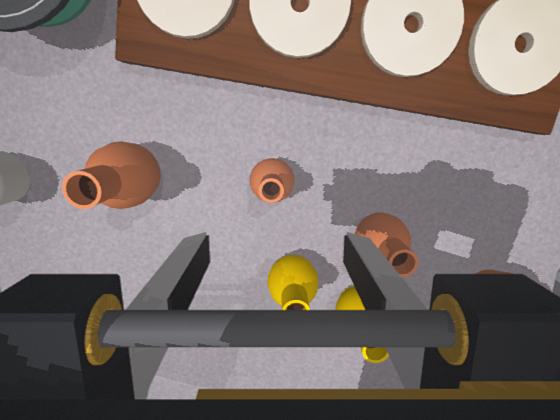

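Wrist view: v1 mouth at (271,188), v3 at (84,188), v2 at (403,262). The yellow vases at (293,280) and (365,330) will be avoided.

Run:
```python
from h import *
import pickle
c=pickle.load(open('w1.pkl','rb'))
for n,u,v,z in [('v1',270.5,188,78),('v3',84,188,120),('v2',403,262,98),('b2',300,4,32),('b3',413.5,23,32),('b4',523,43,32)]: print(n,back(c,u,v,z).round(1))
p=c['pixels'];cv2.imwrite('pics/w1c.png',cv2.resize(p[140:300,50:430],None,fx=2.1,fy=2.1,interpolation=cv2.INTER_CUBIC))
```

```text
v1 [446.3  65.   78. ]
v3 [403.7 211.6 120. ]
v2 [424.6 -74.2  98. ]
b2 [616.2  94.8  32. ]
b3 [637.1 -14.6  32. ]
b4 [ 656.3 -123.5   32. ]
```

View pics/w1c.png

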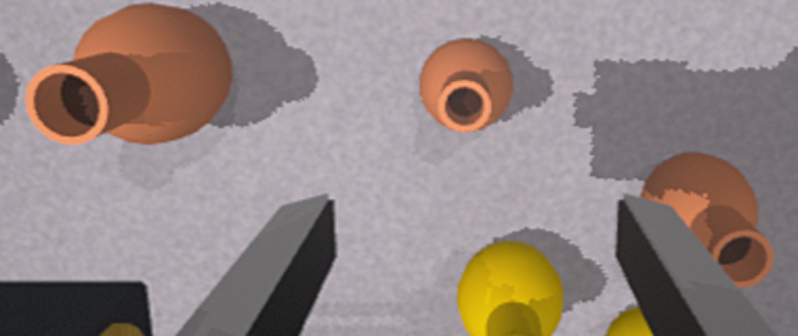

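Emit:
{"name": "jog_arm", "arguments": {
  "commands": [
    [0,0,0,0,0,0,0.8],
    [0,0.001,-0.02,0,0,0,0.8],
    [0,0.001,-0.05,0,0,0,0.8],
    [0,0.001,-0.08,0,0,0,0.8],
    [0,0.001,-0.1,0,0,0,0.8],
    [0,0.001,-0.11,0,0,0,0.8],
    [0,0.001,-0.11,0,0,0,0.8],
    [0,0.001,-0.11,0,0,0,0.8],
    [0,0.001,-0.11,0,0,0,0.8],
    [0,0.001,-0.11,0,0,0,0.8]
  ]
}}

```text
clock: 2.75
eef_pos: [439.5, 50.5, 105.5]
eef_rot: [3.141, -0.001, 0.335]
wrist_force: [-0.3, 0.6, 0.2]
finger_gap: 75.1
```

Emit:
{"name": "jog_arm", "arguments": {
  "commands": [
    [0.004,0.009,0,0,0,0,0.8],
    [0.0065,0.014,0,0,0,0,0.8],
    [0.0065,0.014,-0.015,0,0,0,0.8],
    [0.0065,0.014,-0.035,0,0,0,0.8],
    [0.0065,0.014,-0.05,0,0,0,0.8],
    [0.0065,0.014,-0.055,0,0,0,0.8],
    [0.0065,0.014,-0.055,0,0,0,0.7],
    [0.0065,0.014,-0.055,0,0,0,0.6],
    [0.0065,0.014,-0.055,0,0,0,0.5],
    [0.0065,0.014,-0.055,0,0,0,0.4]
  ]
}}

```text
clock: 4.0
eef_pos: [446.0, 64.4, 50.5]
eef_rot: [3.141, -0.001, 0.335]
wrist_force: [0.1, -0.3, 1.2]
finger_gap: 40.4
```

Emit:
{"name": "jog_arm", "arguments": {
  "commands": [
    [0,0,0,0,0,0,0.35],
    [0,0,0,0,0,0,0.3],
    [0,0,0,0,0,0,0.25],
    [0,0,0,0,0,0,0.2],
    [0,0,0,0,0,0,0.1],
    [0,0,0,0,0,0,0],
    [0,0,0,0,0,0,0],
    [0,0,0,0,0,0,0],
    [0,0,0,0,0,0,0],
    [0,0,0,0,0,0,0]
  ],
  "grip_force": 15
}}

```text
clock: 5.25
eef_pos: [445.8, 64.4, 50.2]
eef_rot: [3.142, -0.0, 0.335]
wrist_force: [-0.4, 0.7, 0.8]
finger_gap: 23.4
```

Emit:
{"name": "jog_arm", "arguments": {
  "commands": [
    [0,0,0.01,0,0,0,0],
    [0,0,0.035,0,0,0,0],
    [0.005,0.005,0.06,0,0,0,0],
    [0.025,0.023,0.08,0,0,0,0],
    [0.05,0.046,0.08,0,0,0,0],
    [0.078,0.071,0.08,0,0,0,0],
    [0.105,0.096,0.08,0,0,0,0],
    [0.13,0.119,0.08,0,0,0,0],
    [0.147,0.134,0.08,0,0,0,0],
    [0.1545,0.1415,0.08,0,0,0,0]
  ]
}}

```text
clock: 6.5
eef_pos: [600.6, 206.6, 130.4]
eef_rot: [-3.142, 0.0, 0.335]
wrist_force: [-0.8, -1.3, -0.6]
finger_gap: 23.7
```

Emit:
{"name": "jog_arm", "arguments": {
  "commands": [
    [0,0,0,0,0,0,0],
    [0,0,0,0,0,0,0],
    [0,0,0,0,0,0,0],
    [0,0,-0.01,0,0,0,0],
    [0,0,-0.02,0,0,0,0],
    [0,0,-0.03,0,0,0,0],
    [0,0,-0.035,0,0,0,0],
    [0,0,-0.038,0,0,0,0],
    [0,0,-0.04,0,0,0,0],
    [0,0,-0.04,0,0,0,0]
  ]
}}

```text
clock: 7.75
eef_pos: [600.3, 206.0, 90.3]
eef_rot: [3.142, -0.0, 0.335]
wrist_force: [0.6, 1.8, -0.8]
finger_gap: 23.6
```

Run:
```python
from h import *
s=manip.read_state();print(s['eef_pos'],s['finger_gap'],s['wrist_force'],s['joints'])
c=cam('wrist','w2.png')
```

```text
[600.34948352 205.96067721  90.27947337] 23.62782884987055 [ 0.5735016   1.77546686 -0.7504638 ] [ 2.72793351e-01  5.93746977e-01  1.37691730e+00 -1.20692477e-05
  1.17079078e+00  1.50876426e+00]
```

View pics/w2.png

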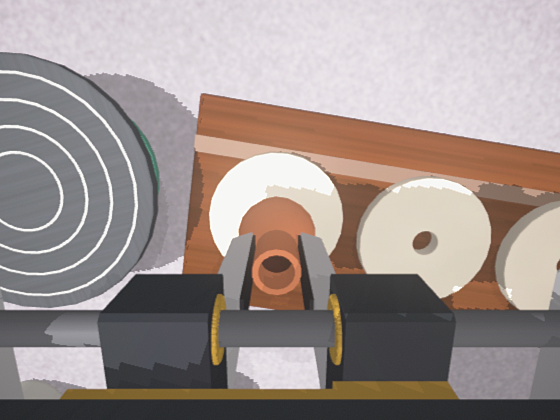

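Run:
```python
from h import *
c=cam('wrist')
print(back(c,276.5,271,118))
for P in [(600.5,205.8)]:
  pts=np.array([[P[0]+49*np.cos(a),P[1]+49*np.sin(a),32] for a in np.linspace(0,6.28,9)])
  print(proj(c,pts).round(0)); print(back(c,210,210,32),back(c,343,217,32),back(c,277,153,32),back(c,425.5,242,32))
```

```text
[599.62673112 206.113365   118.        ]
[[300. 155.]
 [247. 158.]
 [213. 197.]
 [218. 247.]
 [256. 277.]
 [305. 275.]
 [340. 240.]
 [339. 190.]
 [301. 155.]]
[590.96523209 253.87761393  32.        ] [617.54979604 161.16932265  32.        ] [645.4353958  221.57531283  32.        ] [619.66874214  96.35390611  32.        ]
```

Emit:
{"name": "jog_arm", "arguments": {
  "commands": [
    [0,0,-0.002,0,0,0,0],
    [0,0,-0.004,0,0,0,0],
    [0,0,-0.006,0,0,0,0],
    [0,0,-0.007,0,0,0,0],
    [0,0,-0.0075,0,0,0,0],
    [0,0,-0.008,0,0,0,0],
    [0,0,-0.008,0,0,0,0],
    [0,0,-0.008,0,0,0,0],
    [0,0,-0.008,0,0,0,0.3],
    [0,0,-0.008,0,0,0,0.35]
  ]
}}

```text
clock: 9.1
eef_pos: [600.4, 206.0, 82.3]
eef_rot: [-3.142, -0.0, 0.335]
wrist_force: [0.3, -0.0, -0.3]
finger_gap: 32.1
```

Emit:
{"name": "jog_arm", "arguments": {
  "commands": [
    [0,0,0,0,0,0,0.4],
    [0,0,0,0,0,0,0.5],
    [0,0,0,0,0,0,0.5],
    [0,0,0,0,0,0,0.5],
    [0,0,0.015,0,0,0,0.5],
    [0,0,0.04,0,0,0,0.55],
    [0,0,0.07,0,0,0,0.55],
    [0,0,0.1,0,0,0,0.6],
    [0,0,0.118,0,0,0,0.6],
    [0,0,0.118,0,0,0,0.6]
  ]
}}

```text
clock: 10.35
eef_pos: [600.7, 206.1, 201.6]
eef_rot: [3.141, -0.002, 0.335]
wrist_force: [0.2, 0.3, -0.1]
finger_gap: 56.5
```

Run:
```python
from h import *
s=manip.read_state();print(s['eef_pos'],s['finger_gap'],s['wrist_force'],s['clock'])
c=cam('top','t2.png')
p=c['pixels'];cv2.imwrite('pics/t2c.png',cv2.resize(p[110:300,100:420],None,fx=2.4,fy=2.4,interpolation=cv2.INTER_CUBIC))
```

```text
[600.68040078 206.08717073 201.58805499] 56.511427363137464 [ 0.22136015  0.33570376 -0.08873601] 10.35
```

View pics/t2c.png

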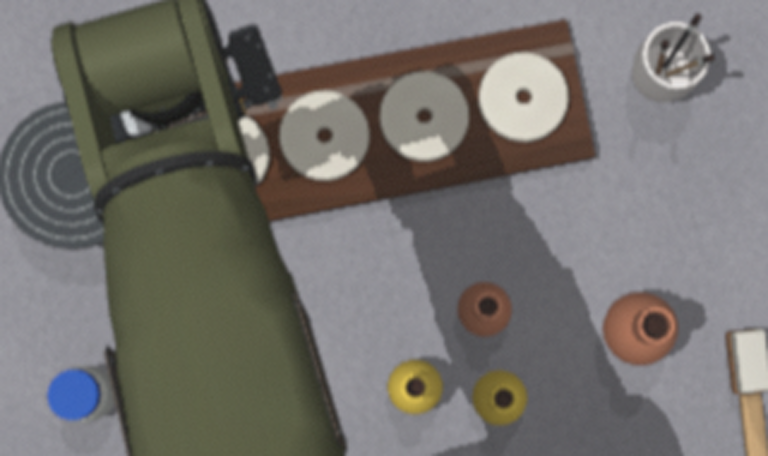

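Emit:
{"name": "jog_arm", "arguments": {
  "commands": [
    [-0.01,-0.016,0,0,0,0,0.7],
    [-0.035,-0.056,0,0,0,0,0.75],
    [-0.06,-0.096,0,0,0,0,0.75],
    [-0.085,-0.136,0,0,0,0,0.75],
    [-0.11,-0.176,0,0,0,0,0.75],
    [-0.135,-0.215,0,0,0,0,0.75],
    [-0.157,-0.25,-0.01,0,0,0,0.75],
    [-0.17,-0.271,-0.03,0,0,0,0.75],
    [-0.176,-0.2805,-0.05,0,0,0,0.75],
    [-0.176,-0.2805,-0.06,0,0,0,0.75]
  ]
}}

```text
clock: 11.65
eef_pos: [423.3, -74.7, 138.6]
eef_rot: [-3.14, 0.002, 0.334]
wrist_force: [1.3, 1.5, 0.2]
finger_gap: 70.9
```

Emit:
{"name": "jog_arm", "arguments": {
  "commands": [
    [0,0,0,0,0,0,0.75],
    [0,0,-0.01,0,0,0,0.75],
    [0,0,-0.03,0,0,0,0.75],
    [0,0,-0.05,0,0,0,0.75],
    [0,0,-0.065,0,0,0,0.75],
    [0,0,-0.072,0,0,0,0.75],
    [0,0,-0.072,0,0,0,0.65],
    [0,0,-0.072,0,0,0,0.55],
    [0,0,-0.072,0,0,0,0.45],
    [0,0,-0.072,0,0,0,0.4]
  ]
}}

```text
clock: 12.9
eef_pos: [424.4, -74.6, 68.5]
eef_rot: [3.141, -0.0, 0.335]
wrist_force: [-0.8, -0.2, 0.1]
finger_gap: 38.2
```

Run:
```python
from h import *
s=manip.read_state();print(s['eef_pos'],s['finger_gap'],s['wrist_force'],s['clock'])
c=cam('wrist','w3.png')
```

```text
[424.44289801 -74.595477    68.47885265] 38.219092992753374 [-0.75388516 -0.23862608  0.14108699] 12.9
```

View pics/w3.png

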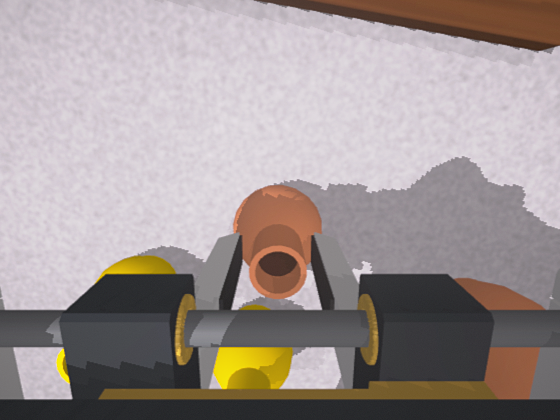

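Emit:
{"name": "jog_arm", "arguments": {
  "commands": [
    [0,0,0,0,0,0,0.35],
    [0,0,0,0,0,0,0.3],
    [0,0,0,0,0,0,0.2],
    [0,0,0,0,0,0,0.1],
    [0,0,0,0,0,0,0],
    [0,0,0,0,0,0,0],
    [0,0,0,0,0,0,0],
    [0,0,0,0,0,0,0],
    [0,0,0.01,0,0,0,0],
    [0,0,0.03,0,0,0,0]
  ],
  "grip_force": 18
}}

```text
clock: 14.2
eef_pos: [423.9, -74.4, 98.5]
eef_rot: [-3.141, 0.001, 0.335]
wrist_force: [0.3, -0.4, -2.5]
finger_gap: 27.6
```

Emit:
{"name": "jog_arm", "arguments": {
  "commands": [
    [0,0,0.025,0,0,0,0],
    [0.008,0.007,0.05,0,0,0,0],
    [0.03,0.026,0.06,0,0,0,0],
    [0.06,0.052,0.06,0,0,0,0],
    [0.09,0.079,0.06,0,0,0,0],
    [0.12,0.105,0.06,0,0,0,0],
    [0.15,0.131,0.06,0,0,0,0],
    [0.175,0.153,0.06,0,0,0,0],
    [0.189,0.165,0.055,0,0,0,0],
    [0.195,0.17,0.045,0,0,0,0]
  ]
}}

```text
clock: 15.45
eef_pos: [619.7, 96.1, 143.2]
eef_rot: [3.142, -0.0, 0.335]
wrist_force: [-0.1, -0.1, -1.1]
finger_gap: 27.7
```

Emit:
{"name": "jog_arm", "arguments": {
  "commands": [
    [0,0,0,0,0,0,0],
    [0,0,-0.005,0,0,0,0],
    [0,0,-0.015,0,0,0,0],
    [0,0,-0.025,0,0,0,0],
    [0,0,-0.033,0,0,0,0],
    [0,0,-0.035,0,0,0,0],
    [0,0,-0.035,0,0,0,0],
    [0,0,-0.035,0,0,0,0],
    [0,0,-0.035,0,0,0,0],
    [0,0,-0.035,0,0,0,0]
  ]
}}

```text
clock: 16.7
eef_pos: [619.4, 95.5, 108.3]
eef_rot: [3.142, -0.0, 0.335]
wrist_force: [0.3, -0.3, -2.8]
finger_gap: 27.8
```

Run:
```python
from h import *
s=manip.read_state();print(s['eef_pos'],s['finger_gap'],s['wrist_force'],s['clock'])
c=cam('wrist','w4.png')
```

```text
[619.35023033  95.46777543 108.34909497] 27.7889809349287 [ 0.33744389 -0.30964923 -2.77986659] 16.7
```

View pics/w4.png

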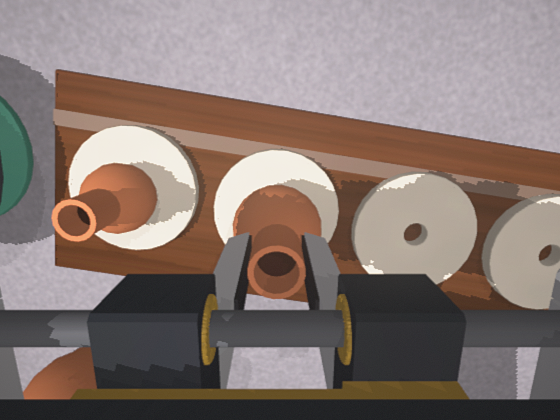

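Run:
```python
from h import *
c=cam('wrist')
print(back(c,276.5,272,137.8),'v1',back(c,74,220,110),'b3',back(c,415.5,234,32),'b4',back(c,548,253,32))
```

```text
[618.9237942   95.71483143 137.8       ] v1 [599.43522401 205.37924948 110.        ] b3 [638.58158125 -13.88753945  32.        ] b4 [ 658.75494916 -121.0663777    32.        ]
```

Emit:
{"name": "jog_arm", "arguments": {
  "commands": [
    [0,0,-0.002,0,0,0,0],
    [0,0,-0.004,0,0,0,0],
    [0,0,-0.006,0,0,0,0],
    [0,0,-0.007,0,0,0,0],
    [0,0,-0.0075,0,0,0,0],
    [0,0,-0.008,0,0,0,0],
    [0,0,-0.008,0,0,0,0],
    [0,0,-0.008,0,0,0,0],
    [0,0,-0.008,0,0,0,0.35],
    [0,0,-0.008,0,0,0,0.4]
  ]
}}

```text
clock: 18.05
eef_pos: [619.4, 95.5, 100.4]
eef_rot: [3.142, -0.0, 0.335]
wrist_force: [0.2, -0.8, 0.0]
finger_gap: 37.1
```

Emit:
{"name": "jog_arm", "arguments": {
  "commands": [
    [0,0,0,0,0,0,0.45],
    [0,0,0,0,0,0,0.5],
    [0,0,0,0,0,0,0.5],
    [0,0,0,0,0,0,0.5],
    [0,0,0.015,0,0,0,0.5],
    [0,0,0.04,0,0,0,0.55],
    [0,0,0.07,0,0,0,0.55],
    [0,0,0.1,0,0,0,0.6],
    [0,0,0.11,0,0,0,0.6],
    [0,0,0.11,0,0,0,0.6]
  ]
}}

```text
clock: 19.3
eef_pos: [619.4, 95.5, 210.5]
eef_rot: [3.141, -0.001, 0.335]
wrist_force: [-0.1, -0.3, -0.1]
finger_gap: 56.6
```

Emit:
{"name": "jog_arm", "arguments": {
  "commands": [
    [-0.015,0.008,0,0,0,0,0.7],
    [-0.045,0.024,0,0,0,0,0.75],
    [-0.075,0.04,0,0,0,0,0.75],
    [-0.105,0.056,0,0,0,0,0.75],
    [-0.135,0.073,0,0,0,0,0.75],
    [-0.165,0.089,0,0,0,0,0.75],
    [-0.19,0.102,0,0,0,0,0.75],
    [-0.207,0.112,0,0,0,0,0.75],
    [-0.2165,0.1165,0,0,0,0,0.75],
    [-0.2165,0.1165,-0.01,0,0,0,0.75]
  ]
}}

```text
clock: 20.55
eef_pos: [403.0, 212.2, 200.1]
eef_rot: [-3.142, -0.001, 0.335]
wrist_force: [-0.3, -0.1, 1.0]
finger_gap: 70.5
```

Run:
```python
from h import *
c=cam('wrist','w5.png');c=cam('top','t5.png')
s=manip.read_state();print(s['eef_pos'],s['finger_gap'],s['wrist_force'],s['clock'])
p=c['pixels'];cv2.imwrite('pics/t5c.png',cv2.resize(p[110:300,100:420],None,fx=2.4,fy=2.4,interpolation=cv2.INTER_CUBIC))
```

```text
[402.76075175 211.5542245  198.8166352 ] 70.28295495333253 [-0.42918801  0.33665391 -0.41326389] 20.65
```

View pics/w5.png

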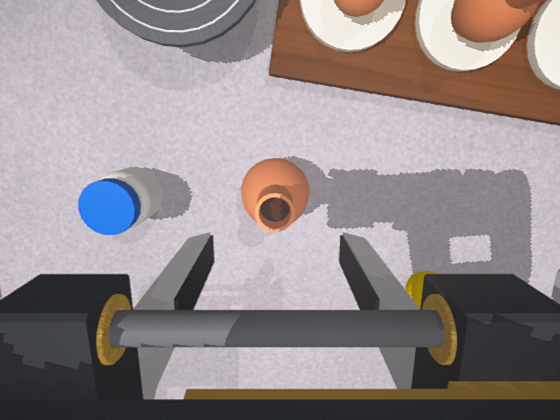

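View pics/t5c.png

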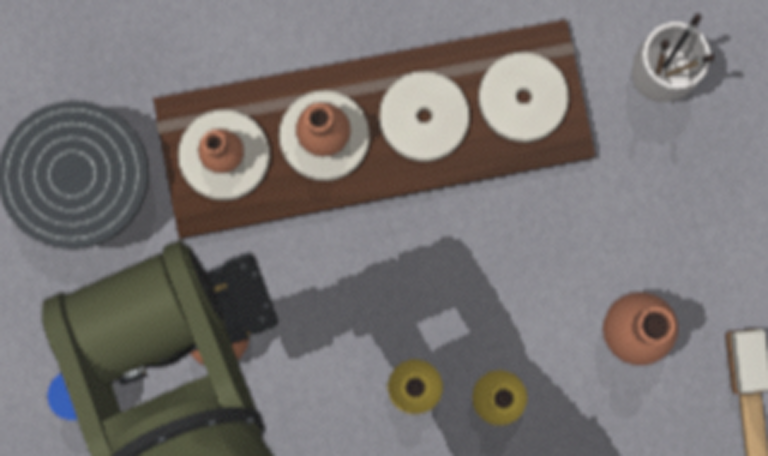

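Both placed vases stand upright on their bats. v3's mouth is at wrist (275,210).

Run:
```python
from h import *
c=cam('wrist')
print(back(c,275,210.5,120)); s=manip.read_state();print(s['eef_pos'])
print(proj(c,[[402,212,120],[406,212,120]]))
```

```text
[403.00234595 213.15642245 120.        ]
[402.98738476 211.54874944 199.33308699]
[[275.974755   212.1290104 ]
 [277.64659199 207.47397301]]
```

Emit:
{"name": "jog_arm", "arguments": {
  "commands": [
    [0,0.001,-0.01,0,0,0,0.75],
    [0,0.001,-0.03,0,0,0,0.75],
    [0,0.001,-0.06,0,0,0,0.75],
    [0,0.001,-0.085,0,0,0,0.75],
    [0,0.001,-0.105,0,0,0,0.75],
    [0,0.001,-0.113,0,0,0,0.75],
    [0,0.001,-0.113,0,0,0,0.7],
    [0,0.001,-0.113,0,0,0,0.6],
    [0,0.001,-0.113,0,0,0,0.5],
    [0,0.001,-0.113,0,0,0,0.42]
  ]
}}

```text
clock: 21.95
eef_pos: [402.9, 213.1, 87.6]
eef_rot: [-3.142, -0.001, 0.335]
wrist_force: [-0.7, -0.3, 0.1]
finger_gap: 41.4
```

Emit:
{"name": "jog_arm", "arguments": {
  "commands": [
    [0,0,0,0,0,0,0.38],
    [0,0,0,0,0,0,0.33],
    [0,0,0,0,0,0,0.25],
    [0,0,0,0,0,0,0.1],
    [0,0,0,0,0,0,0],
    [0,0,0,0,0,0,0],
    [0,0,0,0,0,0,0],
    [0,0,0,0,0,0,0],
    [0,0,0,0,0,0,0],
    [0,0,0,0,0,0,0]
  ],
  "grip_force": 22
}}

```text
clock: 23.2
eef_pos: [402.8, 213.0, 87.3]
eef_rot: [-3.141, -0.0, 0.335]
wrist_force: [-0.3, 2.6, 2.2]
finger_gap: 31.7
```

Emit:
{"name": "jog_arm", "arguments": {
  "commands": [
    [0,0,0.01,0,0,0,0],
    [0,0,0.035,0,0,0,0],
    [0.003,-0.012,0.06,0,0,0,0],
    [0.012,-0.042,0.08,0,0,0,0],
    [0.024,-0.082,0.08,0,0,0,0],
    [0.038,-0.122,0.08,0,0,0,0],
    [0.058,-0.158,0.08,0,0,0,0],
    [0.085,-0.188,0.08,0,0,0,0],
    [0.115,-0.21,0.08,0,0,0,0],
    [0.148,-0.222,0.08,0,0,0,0]
  ]
}}

```text
clock: 24.45
eef_pos: [551.5, -10.5, 167.5]
eef_rot: [3.141, 0.001, 0.334]
wrist_force: [0.4, 0.1, -1.8]
finger_gap: 31.8
```

Emit:
{"name": "jog_arm", "arguments": {
  "commands": [
    [0.032,-0.005,0,0,0,0,0],
    [0.06,-0.005,0,0,0,0,0],
    [0.08,-0.005,0,0,0,0,0],
    [0.088,-0.005,-0.01,0,0,0,0],
    [0.088,-0.005,-0.02,0,0,0,0],
    [0.088,-0.005,-0.03,0,0,0,0],
    [0.088,-0.005,-0.037,0,0,0,0],
    [0.088,-0.005,-0.04,0,0,0,0],
    [0.088,-0.005,-0.04,0,0,0,0],
    [0.088,-0.005,-0.04,0,0,0,0]
  ]
}}

```text
clock: 25.7
eef_pos: [638.9, -14.1, 127.6]
eef_rot: [3.141, -0.0, 0.335]
wrist_force: [0.0, -0.4, -2.6]
finger_gap: 31.5
```

Run:
```python
from h import *
c=cam('wrist','w6.png')
s=manip.read_state();print(s['eef_pos'],s['finger_gap'],s['wrist_force'],s['clock'])
```

```text
[638.92075215 -14.05338623 127.56585506] 31.74129146989732 [ 0.73003784  0.25982447 -2.67667632] 25.75
```

View pics/w6.png

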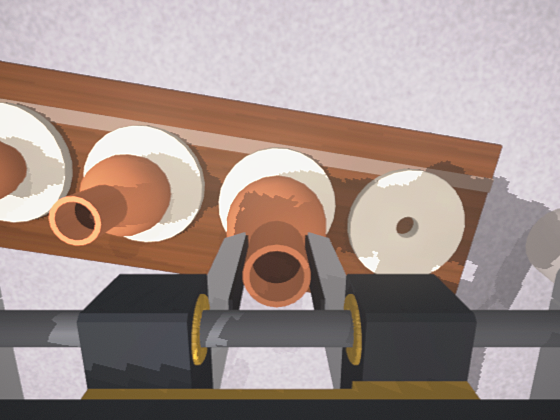

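Run:
```python
from h import *
c=cam('wrist')
print(back(c,276.5,274,160.2),'v2',back(c,76,219,130),'b4',back(c,406.5,226,32))
print(proj(c,[[639.5,-14,32]]))
```

```text
[638.9469252  -13.64686247 160.2       ] v2 [620.30948919  94.58633179 130.        ] b4 [ 658.68849607 -123.26236658   32.        ]
[[276.97087524 205.74710409]]
```

Emit:
{"name": "jog_arm", "arguments": {
  "commands": [
    [0,0,-0.002,0,0,0,0],
    [0,0,-0.004,0,0,0,0],
    [0,0,-0.006,0,0,0,0],
    [0,0,-0.007,0,0,0,0],
    [0,0,-0.0075,0,0,0,0],
    [0,0,-0.008,0,0,0,0],
    [0,0,-0.008,0,0,0,0],
    [0,0,-0.008,0,0,0,0],
    [0,0,-0.008,0,0,0,0.4],
    [0,0,-0.008,0,0,0,0.42]
  ]
}}

```text
clock: 27.05
eef_pos: [638.9, -14.1, 119.4]
eef_rot: [3.141, -0.0, 0.335]
wrist_force: [-0.3, -0.0, 0.4]
finger_gap: 39.2
```

Emit:
{"name": "jog_arm", "arguments": {
  "commands": [
    [0,0,0,0,0,0,0.48],
    [0,0,0,0,0,0,0.52],
    [0,0,0,0,0,0,0.52],
    [0,0,0,0,0,0,0.52],
    [0,0,0.015,0,0,0,0.52],
    [0,0,0.04,0,0,0,0.55],
    [0,0,0.07,0,0,0,0.55],
    [0,0,0.09,0,0,0,0.6],
    [0,0,0.1,0,0,0,0.6],
    [0,0,0.1,0,0,0,0.6]
  ]
}}

```text
clock: 28.3
eef_pos: [638.9, -14.0, 219.9]
eef_rot: [3.141, -0.001, 0.335]
wrist_force: [0.3, -0.8, -0.1]
finger_gap: 56.1
```

Emit:
{"name": "jog_arm", "arguments": {
  "commands": [
    [-0.012,-0.011,0,0,0,0,0.7],
    [-0.04,-0.038,0,0,0,0,0.8],
    [-0.07,-0.066,0,0,0,0,0.8],
    [-0.1,-0.094,0,0,0,0,0.8],
    [-0.13,-0.122,0,0,0,0,0.8],
    [-0.16,-0.15,0,0,0,0,0.8],
    [-0.19,-0.178,0,0,0,0,0.8],
    [-0.215,-0.202,0,0,0,0,0.8],
    [-0.232,-0.219,0,0,0,0,0.8],
    [-0.239,-0.2255,0,0,0,0,0.8]
  ]
}}

```text
clock: 29.55
eef_pos: [399.0, -240.0, 218.6]
eef_rot: [-3.141, 0.001, 0.333]
wrist_force: [-0.1, 0.3, 0.6]
finger_gap: 75.1
```

Run:
```python
from h import *
cam('wrist');c=cam('wrist','w7.png')
s=manip.read_state();print(s['eef_pos'],s['finger_gap'],s['wrist_force'],s['clock'],s['joints'])
```

```text
[ 399.51393981 -239.70607386  218.85823338] 75.61340429943748 [-0.07115158  0.82692656 -0.36884276] 29.65 [-6.19073444e-01  1.00110853e-01  1.72882328e+00  3.70539127e-05
  1.31325189e+00  6.17837452e-01]
```

View pics/w7.png

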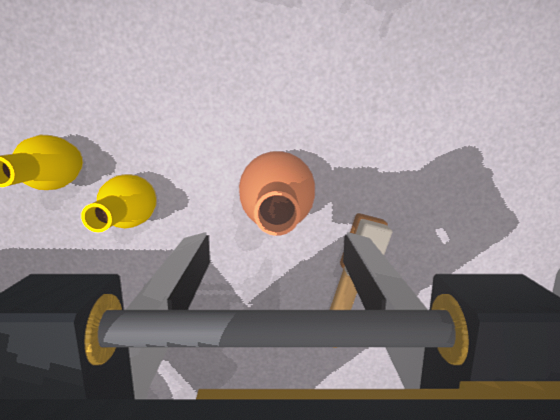

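Run:
```python
from h import *
c=cam('wrist')
print(back(c,277.5,212,144)); s=manip.read_state();print(s['eef_pos'])
```

```text
[ 400.35142805 -239.85807847  144.        ]
[ 399.93637398 -239.33565736  218.95166397]
```

Emit:
{"name": "jog_arm", "arguments": {
  "commands": [
    [0.0005,0,-0.01,0,0,0,0.8],
    [0.0005,0,-0.03,0,0,0,0.8],
    [0.0005,0,-0.06,0,0,0,0.8],
    [0.0005,0,-0.085,0,0,0,0.8],
    [0.0005,0,-0.105,0,0,0,0.8],
    [0.0005,0,-0.112,0,0,0,0.8],
    [0.0005,0,-0.112,0,0,0,0.7],
    [0.0005,0,-0.112,0,0,0,0.6],
    [0.0005,0,-0.112,0,0,0,0.52],
    [0.0005,0,-0.112,0,0,0,0.46]
  ]
}}

```text
clock: 30.95
eef_pos: [400.4, -239.6, 107.6]
eef_rot: [3.141, -0.0, 0.335]
wrist_force: [-0.2, -0.4, 0.9]
finger_gap: 43.8
```

Emit:
{"name": "jog_arm", "arguments": {
  "commands": [
    [0,0,0,0,0,0,0.42],
    [0,0,0,0,0,0,0.37],
    [0,0,0,0,0,0,0.3],
    [0,0,0,0,0,0,0.15],
    [0,0,0,0,0,0,0],
    [0,0,0,0,0,0,0],
    [0,0,0,0,0,0,0],
    [0,0,0,0,0,0,0],
    [0,0,0,0,0,0,0],
    [0,0,0,0,0,0,0]
  ],
  "grip_force": 28
}}

```text
clock: 32.2
eef_pos: [400.4, -239.6, 107.3]
eef_rot: [3.141, -0.0, 0.335]
wrist_force: [0.1, -2.8, 1.0]
finger_gap: 36.0
```

Emit:
{"name": "jog_arm", "arguments": {
  "commands": [
    [0,0,0.01,0,0,0,0],
    [0,0,0.035,0,0,0,0],
    [0.008,0.003,0.06,0,0,0,0],
    [0.035,0.015,0.08,0,0,0,0],
    [0.07,0.03,0.08,0,0,0,0],
    [0.105,0.046,0.08,0,0,0,0],
    [0.14,0.062,0.08,0,0,0,0],
    [0.175,0.078,0.08,0,0,0,0],
    [0.205,0.092,0.08,0,0,0,0],
    [0.232,0.104,0.08,0,0,0,0]
  ]
}}

```text
clock: 33.45
eef_pos: [632.8, -134.5, 186.9]
eef_rot: [-3.14, 0.001, 0.335]
wrist_force: [0.1, -0.8, -3.6]
finger_gap: 35.6
```

Emit:
{"name": "jog_arm", "arguments": {
  "commands": [
    [0.018,0.008,0,0,0,0,0],
    [0.027,0.0115,0,0,0,0,0],
    [0.027,0.0115,-0.005,0,0,0,0],
    [0.027,0.0115,-0.015,0,0,0,0],
    [0.027,0.0115,-0.025,0,0,0,0],
    [0.027,0.0115,-0.033,0,0,0,0],
    [0.027,0.0115,-0.038,0,0,0,0],
    [0.027,0.0115,-0.04,0,0,0,0],
    [0.027,0.0115,-0.04,0,0,0,0],
    [0.027,0.0115,-0.04,0,0,0,0]
  ]
}}

```text
clock: 34.7
eef_pos: [659.4, -124.1, 147.5]
eef_rot: [3.141, -0.0, 0.335]
wrist_force: [0.0, -0.2, -3.1]
finger_gap: 35.6
```

Run:
```python
from h import *
c=cam('wrist','w8.png')
s=manip.read_state();print(s['eef_pos'],s['finger_gap'],s['wrist_force'],s['clock'])
print(proj(c,[[659,-124,32]]))
```

```text
[ 659.43577847 -124.05503227  147.51829339] 35.354961100346415 [-0.17095797  0.61317406 -3.61377765] 34.75
[[276.54113891 201.24724473]]
```

View pics/w8.png

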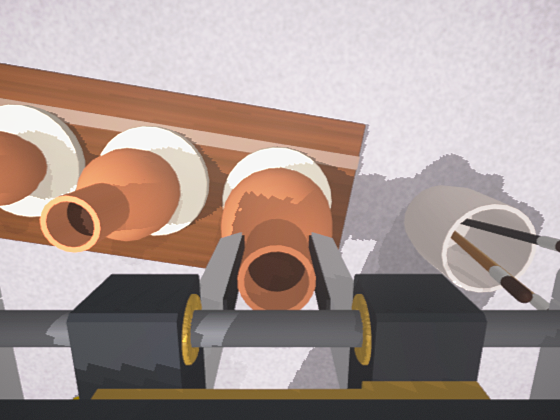

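Centred over bat 4, whose edges are at columns 224–330, and the brush pot is clear. Lower it, release, lift, then back away.

Emit:
{"name": "jog_arm", "arguments": {
  "commands": [
    [0,0,-0.002,0,0,0,0],
    [0,0,-0.004,0,0,0,0],
    [0,0,-0.006,0,0,0,0],
    [0,0,-0.007,0,0,0,0],
    [0,0,-0.0075,0,0,0,0],
    [0,0,-0.008,0,0,0,0],
    [0,0,-0.008,0,0,0,0],
    [0,0,-0.008,0,0,0,0],
    [0,0,-0.008,0,0,0,0.44],
    [0,0,-0.008,0,0,0,0.47]
  ]
}}

```text
clock: 36.0
eef_pos: [659.5, -124.1, 139.6]
eef_rot: [3.141, -0.001, 0.335]
wrist_force: [-0.7, -0.3, -0.1]
finger_gap: 43.5
```

Emit:
{"name": "jog_arm", "arguments": {
  "commands": [
    [0,0,0,0,0,0,0.52],
    [0,0,0,0,0,0,0.58],
    [0,0,0,0,0,0,0.58],
    [0,0,0,0,0,0,0.58],
    [0,0,0.015,0,0,0,0.58],
    [0,0,0.04,0,0,0,0.58],
    [0,0,0.065,0,0,0,0.6],
    [0,0,0.075,0,0,0,0.6],
    [0,0,0.08,0,0,0,0.6],
    [0,0,0.08,0,0,0,0.6]
  ]
}}

```text
clock: 37.25
eef_pos: [659.2, -124.0, 218.8]
eef_rot: [-3.141, 0.0, 0.335]
wrist_force: [0.1, 0.8, -0.2]
finger_gap: 56.6
```

Emit:
{"name": "jog_arm", "arguments": {
  "commands": [
    [-0.012,-0.011,0,0,0,0,0.7],
    [-0.04,-0.038,0,0,0,0,0.8],
    [-0.07,-0.066,0,0,0,0,0.8],
    [-0.1,-0.094,0,0,0,0,0.8],
    [-0.13,-0.122,0,0,0,0,0.8],
    [-0.16,-0.15,0,0,0,0,0.8],
    [-0.19,-0.178,0,0,0,0,0.8],
    [-0.215,-0.202,0,0,0,0,0.8],
    [-0.232,-0.219,0,0,0,0,0.8],
    [-0.239,-0.225,0,0,0,0,0.8]
  ]
}}

```text
clock: 38.5
eef_pos: [418.7, -349.8, 218.8]
eef_rot: [-3.141, 0.0, 0.333]
wrist_force: [1.5, -0.7, -0.2]
finger_gap: 75.8
```

Run:
```python
from h import *
c=cam('top');s=cam('scene')
st=manip.read_state();print(st['eef_pos'],st['wrist_force'],st['clock'])
p=c['pixels'];cv2.imwrite('pics/t9c.png',cv2.resize(p[110:300,100:420],None,fx=2.4,fy=2.4,interpolation=cv2.INTER_CUBIC))
p=s['pixels'];cv2.imwrite('pics/s9c.png',cv2.resize(p[140:340,90:490],None,fx=2,fy=2,interpolation=cv2.INTER_CUBIC))
```

```text
[ 419.55007249 -349.29611517  218.96283854] [ 0.8127459   0.72120418 -0.93417353] 38.6
```

View pics/t9c.png

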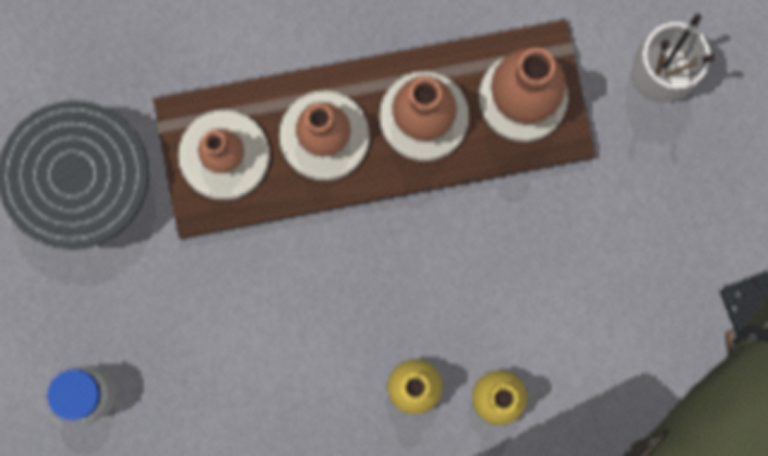

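View pics/s9c.png

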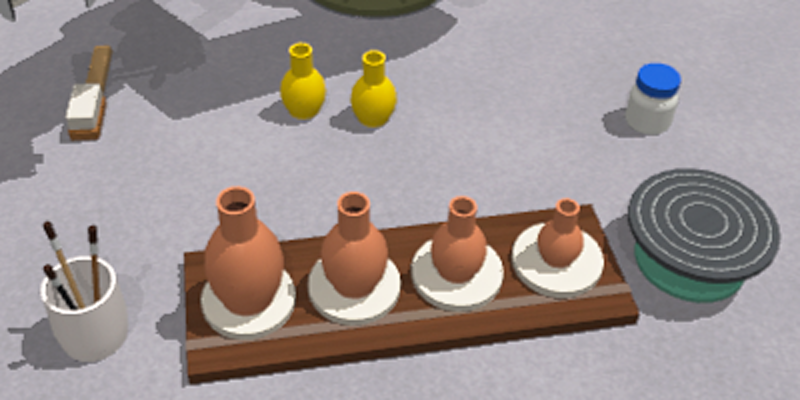

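Run:
```python
from h import *
c=cam('top')
for u,v,z in [(215,141,110),(320,118,130),(425,93,152),(536,66,176)]: print(back(c,100+u/2.4-.3,110+v/2.4-.3,z).round(1))
print(manip.sign_off())
```

```text
[601.2 203.  110. ]
[619.5  93.1 130. ]
[638.9 -14.3 152. ]
[ 659.1 -124.7  176. ]
the job is handed in; nothing more can be done
None
```

All four terracotta vases are standing upright on their bats in order of size, with the smallest next to the banding wheel and the largest at the brush-pot end. I placed them smallest first, each held by the neck, lowered slowly and released on contact. The job was handed in after about 39 s on the robot's clock.

- **Centring:** the last top picture puts all four mouths within about 3 mm of their bat centres. Vases 1 and 2 read about 2.5 mm off in y there, while the wrist camera and arm position put them within about 1 mm. The calibration is only good to about 2 mm.
- **Upright and untouched:** the last pictures show every vase standing. The brush pot, colour jar, bench brush and two yellow vases look unmoved.
- **Forces:** wrist force stayed at a few newtons in every reading I took, and the gripper was clear of everything at hand-in.

No check failed. I did not watch the second after hand-in.

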